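# Switch off the supply box and pop its fuse hatch

## Task

Two machine supply boxes stand on the joiner's bench. On the one with the orange hatch, push the red switch lever all the way over to its far side (off), then press the orange fuse hatch down once at its black pad and let go, so that its push-push latch pops it open; back away and wait a moment to see that it stays standing open. Only touch and push with the fingers: do not push the hatch down again, leave the blue-hatched box as it is, and do not move or pick up anything else on the bench.

Things in the scene. Friction and masses are not known exactly. Their poses are not given: they have to be found in the camera images.
- orange_box: grey steel supply box, fixed; 150 mm deep (x) by 220 wide (y), flat top 85 mm above the bench, with a hatch and a red lever in the top. Origin: centre of its underside. Its x axis points from near side (towards the robot) to far side, y to the left, z up; turned up to 0.25 rad about the vertical. It may have changed places with the blue box.
- orange_hatch (a joint): hinge angle of the orange hatch, rad: 0 latched shut, negative pressed in (stop at -0.085), positive springs up to a stop at 0.8 and stays. Push-push latch: pressed at the pad it sinks against about 2 N, lets go past -0.06 (6 mm at the pad), firm stop at 8 mm; when released it springs up behind the finger. Under 4 mm it stays latched; pushed right down again it relatches.
- orange_hatch_pad (a point): top centre of the round black press pad (24 mm across) on the orange hatch, 95 mm from the hinge; when shut at box x -35, y -50 mm, 98 mm above the bench. The hatch is a plate 110 mm (box x) by 90 (box y), 8 thick, shut top 96 mm above the bench, hinged along box y at its far edge, 98 mm above the bench; open, its near edge is 80 mm higher. The point moves with the hatch.
- orange_switch (a joint): angle of the orange box's switch lever, rad: 0 leans fully to the near side (on), 0.5 upright, 1.0 leans fully to the far side (off). Starts between 0 and 0.25. Stiff by friction only (about 1.5 N at the knob); stays where it is left.
- orange_switch_tip (a point): centre of the red ball knob (26 mm across) on the lever of the orange box. The lever, 10 mm thick, is 45 mm long from a pivot at box x 0, y 65 mm, 107 mm above the bench, and swings in the box's x-z plane: the knob moves 43 mm along box x, 146 to 152 mm above the bench. It stands on a black block 70 x 50 mm whose top is 110 mm above the bench.
- blue_box: the other supply box, same shape and layout but with a blue hatch: leave it alone. Origin: centre of its underside.
- blue_hatch (a joint): angle of the blue hatch, rad, as for the orange one; starts at 0 and must stay shut.
- blue_switch_tip (a point): centre of the red ball knob of the blue box's lever (same lever, in any position); must not be moved.
- offcut: loose pale wood offcut 45 x 130 x 22 mm lying near the robot; origin under its centre.
- sanding_block: loose cork sanding block 60 x 90 x 26 mm, red underside, near the robot; origin under its centre.
- glue_bottle: loose white bottle with red cap, 56 mm across, 150 mm tall, standing beyond the boxes; origin under its centre.
- screw_tin: loose open steel tin, 72 mm across, 60 mm tall, beyond the boxes; origin under its centre.
- mallet: loose wooden mallet lying on the robot's left, handle towards the robot; origin on the bench under it.
- screwdriver: loose screwdriver with yellow handle lying on the robot's right; origin on the bench under it.
- wedge: loose brown wood block 50 x 90 x 18 mm on the robot's left; origin under its centre.

How it is judged:
On the way, in this order (a step that is already met when the one before it is completed fails the run):
1. the orange box's switch lever is over to its far side (off) (value of joint orange_switch above 0.85 rad), for 0.2 s.
2. the orange hatch is pressed in (value of joint orange_hatch below -0.04 rad).
3. the orange hatch has popped open and stays open (value of joint orange_hatch above 0.6 rad), for 0.5 s.
At the end, for the whole second after the job is handed in: The orange box's lever is past 0.85 rad (of 1.0) to the far side, its hatch stands open past 0.6 rad (of 0.8) and at rest, and the blue hatch is still shut (value of joint orange_switch above 0.85 rad and value of joint orange_hatch above 0.6 rad and velocity of joint orange_hatch between -0.1 and 0.1 rad/s and value of joint blue_hatch below 0.08 rad); the robot touches nothing.
It fails at once if the orange hatch opens while its switch is still on (value of joint orange_hatch above 0.12 rad and value of joint orange_switch below 0.8 rad).
It fails at once if the popped orange hatch is pushed down again (value of joint orange_hatch between 0.2 and 0.6 rad and velocity of joint orange_hatch below -0.15 rad/s).
It fails at once if the blue box is operated: its hatch pressed or opened, or its lever moved (value of joint blue_hatch above 0.08 rad or value of joint blue_hatch below -0.03 rad or distance of blue_switch_tip from where it was at the start of the episode above 0.01 m).
It fails at once if a loose thing on the bench is pushed, lifted or carried off (more than 25 mm) (distance of any of offcut, sanding_block, glue_bottle, screw_tin, mallet, screwdriver, wedge from where it was at the start of the episode above 0.025 m).
It also fails if it takes over 38 s, if anything falls off the work surface, if the arm or the gripper's body presses on something with over 40 N, if the wrist force passes 120 N, or if a joint passes its speed limit or range.

## Robot

A 7-joint arm with a two-finger parallel gripper is mounted at the origin on the work surface. World frame = base frame: x ahead of the robot, y to its left, z up, the work surface at z = 0. Lengths are in m, angles in rad, forces in N, time in s.
With the tool pointing down it reaches from about 0.425 to 0.825 m from the base axis. Payload 3.6 kg.
Tool frame: the origin (TCP) lies at the very end of the fingers, on their centre line; the grasp point (between the pads) lies 19 mm behind it (r.grasp_offset is the distance from the TCP to the grasp point, in m); z points along the fingers, y is the direction in which the jaws open and shut (so a half turn about z gives the same grasp; the last joint's range is limited). The gripper opens to 85 mm and grips with 20 to 120 N. Pads are 22 mm wide; open, the fingers measure 114 mm over their backs; the gripper's body (76 mm by 85 mm) begins 54 mm behind the grasp point. The pads swing forward as they close: fully open they stand 13 mm farther back than shut.
Start: joints at [-1.206, 0.615, -0.013, 1.423, 0.008, 1.103, -0.04], TCP at [0.248, 0.601, 0.231] pointing down, gripper open.
Joint ranges: [-3.12, 3.12], [-0.3, 2.06], [-1.34, 1.32], [0.26, 2.42], [-1.36, 4.5], [0.01, 1.98], [-2.84, 2.84]. Speed limits (rad/s): [2.79, 2.79, 3.14, 3.14, 3.14, 3.14, 3.14].

## Interface

Orientations are given as [roll, pitch, yaw] about the fixed x, y, z axes, in that order (R = Rz(yaw) Ry(pitch) Rx(roll)).
In Python, from cell import r gives the robot as it stands. The module is installed in compiled form; this text tells all that it offers.
- The arm moves only by the shell command python3 -m inch 'ROWS' [OPENING] [FORCE]. ROWS is JSON, a list of rows, each a list of 6 numbers: the shift along the world's x, y, z in cm, then the turn, a rotation vector about the world's x, y, z in rad. In form: [[x, y, z, ax, ay, az], ...]. A call has 1 to 12 rows; each row shifts and turns the commanded pose from where the row before left it; what a row does not reach is not made up. A row lasts 1/12 s, in which the tool goes at most 41.7 mm and 7.16 degrees, less where a joint would pass 70% of its speed; a pose out of reach is approached as far as the arm can. A call is refused whole if a number of a shift passes 4.17 or a number of a turn 0.125, either way. A call with a gripper value outside its range is refused whole. OPENING is the opening, from 0 (shut) to 1 (fully open), set as the call begins (- or left out, the last holds). The fingers move at their own pace and stop on an object; FORCE is the grip in N (left out, the last holds). Time passes only in rows, so rows that do not move let the fingers close. It gives the time, the measured TCP pose, the force and the opening at its end, in the units of the state.
- r.sense(): the state, without advancing time (a new reading comes with each control period).
- r.grab_frame(name): name is "scene" or "top"; returns (picture, depth): 400x640x3 uint8, red, green, blue; 400x640 float32, m along the optical axis (not along the pixel's ray), 0 where there is no reading.
- r.get_calibration(name): a dict with "fx", "fy", "cx", "cy" (pixels), "position" and "rotation" of the camera in the world. Camera axes: x right, y up, looking along -z (the intrinsics and any distortion apply to the point x, -y, -z); pixel columns grow to the right and rows downward; lengths in m; the calibration is good to about 2 mm. A picture is of the moment at which its call begins. get_calibration takes no time and is no camera call.
- r.sign_off(): hands the job in, once; it reports no verdict.
Trained networks look in the newest picture that a camera, given by its name, has taken for a name from the list of things; names that differ only in an ending like _2 or _b are one class to them, and where a whole thing is asked for, a point or a joint stands for the part that bears it (a point fixed in the world has none). Each returns a list of dicts, best first, with "score" (0 to 1); they miss things now and then, are a little off and sometimes report something else, mostly with a low value. They report only what shows in the picture. A call takes as long as a camera call.
- r.search_frame(target, camera): "box" ([left, top, right, bottom] in pixels, round what is visible of it).
- r.place_of(target, camera): "pixel" ([row, column] in pixels: a listed point, or the origin of a listed thing).
The state is a dict: "time": time; "joints": joint angles; "joint_velocities": joint speeds; "tau": joint torques, N m; "ee_pos": TCP position; "tool_rot": TCP orientation; "force": force on the tool from outside, world axes, zero at the start; "torque": the same for the moment, N m; "finger_gap": finger opening in m.
Only numpy, scipy, OpenCV 4.12 (cv2) and the standard library are available. Lean on these libraries where they do the work, as an engineer would, in place of code of your own. Each camera call takes 0.05 s, during which the arm holds its last target.

## Working session

There is one attempt and no reset: what is moved stays moved. The work goes in short steps, Python scripts to look and compute and a shell command to move; the robot and the scene stay as the last step left them, time stands still between calls to the robot, and variables do not carry over. Pictures are saved under pics/ and viewed, and the job is handed in when it is done.

```bash
mkdir -p pics; cat > h.py <<'E'
from cell import r
import numpy as np, cv2
def grab(n,f):
    p,d=r.grab_frame(n); cv2.imwrite('pics/'+f,p[:,:,::-1]); np.save('pics/'+n+'_d.npy',d); return p,d
def w(n,row,col,d):
    c=r.get_calibration(n); R=np.array(c['rotation']); 
    v=np.array([(col-c['cx'])/c['fx']*d,-(row-c['cy'])/c['fy']*d,-d]); return R@v+np.array(c['position'])
E
python3 - <<'E'
from h import *
np.set_printoptions(precision=4,suppress=True)
for n in ['scene','top']:
    p,d=grab(n,n+'1.png'); c=r.get_calibration(n); print({k:np.round(v,4).tolist() for k,v in c.items()})
    for t in ['orange_hatch_pad','orange_switch_tip','blue_switch_tip','orange_box','blue_box']:
        for q in r.place_of(t,n)[:2]:
            a,b=q['pixel'];ai,bi=int(round(a)),int(round(b)); 
            print(n,t,np.round(q['pixel'],1),round(q['score'],2),w(n,a,b,d[ai,bi]))
print(r.sense())
E
```

```text
{'fx': 487.7291, 'fy': 487.7291, 'cx': 326.1087, 'cy': 208.9853, 'position': [1.3587, -0.2959, 1.3709], 'rotation': [0.58, -0.0082, 1.2175]}
scene orange_hatch_pad [185.7 344.8] 0.82 [-0.5244 -2.179  -0.5122]
scene orange_switch_tip [174.5 385.4] 0.65 [-0.3909 -2.0456 -0.3787]
scene blue_switch_tip [200.8 286.8] 0.43 [-0.4901 -2.1448 -0.4779]
scene orange_box [205.9 359.2] 0.72 [-0.4388 -2.0935 -0.4266]
scene orange_box [195.5 447.5] 0.36 [-0.41   -2.0646 -0.3978]
scene blue_box [237.2 267.3] 0.56 [-0.5369 -2.1915 -0.5247]
{'fx': 414.9024, 'fy': 414.9024, 'cx': 321.7712, 'cy': 199.5251, 'position': [0.287, 0.0114, 1.3541], 'rotation': [0.2173, -0.004, -1.5525]}
top orange_hatch_pad [216.4 293.4] 0.8 [2.2568 1.9813 3.3239]
top orange_switch_tip [202.3 256.7] 0.55 [2.1422 1.8666 3.2093]
top blue_switch_tip [202.1 367.2] 0.54 [2.2114 1.9358 3.2785]
top orange_box [208. 285.] 0.59 [2.2504 1.9749 3.3176]
top blue_box [203.  383.1] 0.57 [2.3371 2.0616 3.4043]
{'time': 0.6, 'joints': array([-1.2055,  0.6149, -0.0126,  1.4234,  0.0081,  1.1034, -0.0404]), 'joint_velocities': array([-0.0003,  0.001 ,  0.0005, -0.    ,  0.0006, -0.0008, -0.0004]), 'tau': array([  0.0004, -46.8829,   0.2589, -17.1255,   0.01  ,   0.0019,
        -0.    ]), 'ee_pos': array([0.2482, 0.6007, 0.2313]), 'tool_rot': array([ 3.1416, -0.0001,  2.7499]), 'force': array([-0.1799,  0.3106,  0.0557]), 'torque': array([-0.0367,  0.0335,  0.0012]), 'finger_gap': 0.08503922265138027}
```

```bash
sed -i "s/R=np.array(c\['rotation'\]);/R=Rotation.from_euler('xyz',c['rotation']).as_matrix()/; 1i from scipy.spatial.transform import Rotation" h.py
python3 - <<'E'
from h import *
np.set_printoptions(precision=4,suppress=True)
L={'scene':[('pad',185.7,344.8),('tip',174.5,385.4),('btip',200.8,286.8)],'top':[('pad',216.4,293.4),('tip',202.3,256.7),('btip',202.1,367.2)]}
for n in L:
    d=np.load('pics/'+n+'_d.npy')
    for t,a,b in L[n]: print(n,t,d[round(a),round(b)],w(n,a,b,d[round(a),round(b)]))
E
```

```text
scene pad 1.57499 [0.5144 0.091  0.0953]
scene tip 1.5247262 [0.5577 0.2078 0.1562]
scene btip 1.4623022 [ 0.5502 -0.1127  0.1603]
top pad 1.2809182 [0.5107 0.0981 0.0917]
top tip 1.2217427 [0.5389 0.2029 0.1586]
top btip 1.2207882 [ 0.5452 -0.1223  0.1609]
```

View pics/scene1.png

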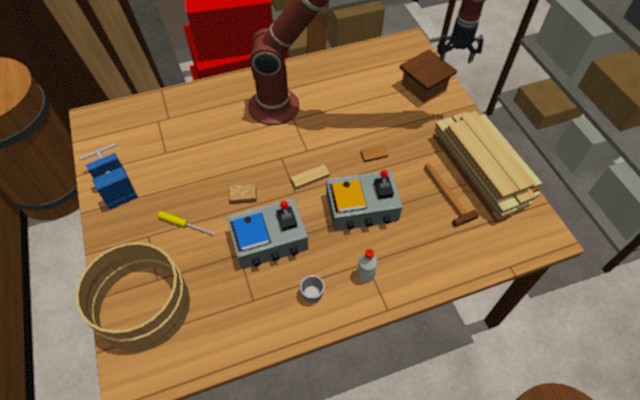

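View pics/top1.png

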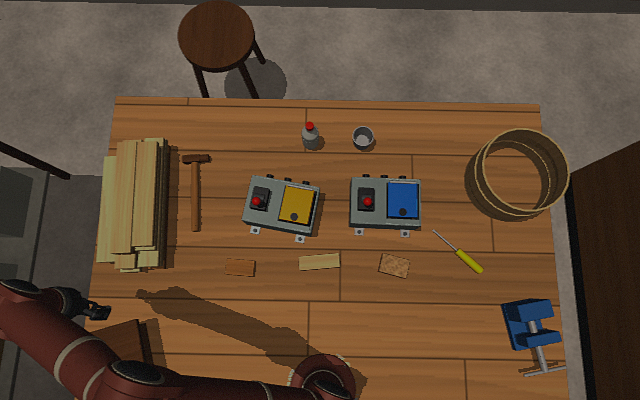

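```bash
python3 - <<'E'
from h import *
np.set_printoptions(precision=4,suppress=True)
crops={'top':(165,245,235,330),'scene':(160,235,315,410)}
ims=[]
for n in crops:
    p=cv2.imread(f'pics/{n}1.png'); a,b,c,e=crops[n]; d=np.load(f'pics/{n}_d.npy')
    h=cv2.cvtColor(p,cv2.COLOR_BGR2HSV)
    m=np.zeros(h.shape[:2],bool); m[a:b,c:e]=1
    H,S,V=[h[...,i] for i in range(3)]
    red=m&((H<6)|(H>174))&(S>150)&(V>60); ora=m&(H>15)&(H<28)&(S>190)&(V>120)
    for k,mm in(('red',red),('ora',ora)):
        rr,cc=np.nonzero(mm); P=np.array([w(n,y,x,d[y,x]) for y,x in zip(rr,cc)])
        ok=(P[:,2]>.07)&(P[:,2]<.18);P=P[ok]; print(n,k,len(P),'px',rr[ok].mean(),cc[ok].mean(),'med',np.median(P,0),P.min(0),P.max(0))
        if k=='ora': 
            rc=cv2.minAreaRect(P[:,:2].astype(np.float32)*1000); print(rc, cv2.boxPoints(rc).tolist())
    # dark pixels at height near 0.098 within pad
    crop=cv2.resize(p[a:b,c:e],None,fx=6,fy=6,interpolation=cv2.INTER_CUBIC); cv2.imwrite(f'pics/{n}_crop1.png',crop)
    # box top points
    pts=[]
    for y in range(a,b):
        for x in range(c,e):
            q=w(n,y,x,d[y,x])
            if .075<q[2]<.105: pts.append(q)
    pts=np.array(pts); rc=cv2.minAreaRect(pts[:,:2].astype(np.float32)*1000); print('boxtop',len(pts),rc)
E
```

```text
top red 53 px 200.56603773584905 255.45283018867926 med [0.5448 0.2077 0.1564] [0.5339 0.1967 0.147 ] [0.5559 0.2181 0.164 ]
top ora 883 px 203.90826727066818 296.09626274065687 med [0.5496 0.0892 0.0955] [0.4899 0.0393 0.0869] [0.6096 0.1423 0.1026]
((549.0640258789062, 90.84028625488281), (88.2773208618164, 107.28076171875), 79.817138671875) [[488.46527099609375, 56.879974365234375], [594.0562133789062, 37.91377258300781], [609.6627807617188, 124.80059814453125], [504.07183837890625, 143.7667999267578]]Traceback (most recent call last):
  File "<stdin>", line 22, in <module>
  File "h.py", line 7, in w
    c=r.get_calibration(n); R=Rotation.from_euler('xyz',c['rotation']).as_matrix()
ValueError: time passes only in moves, steps and waits
```

View pics/top_crop1.png

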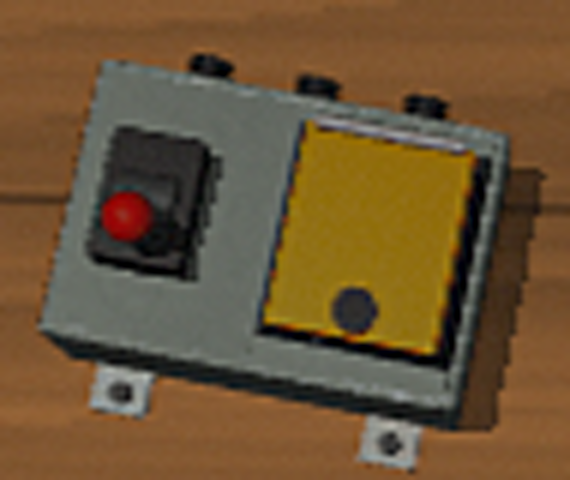

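```bash
cat > h.py <<'E'
from scipy.spatial.transform import Rotation
from cell import r
import numpy as np, cv2
_c={}
def grab(n,f):
    p,d=r.grab_frame(n); cv2.imwrite('pics/'+f,p[:,:,::-1]); np.save('pics/'+n+'_d.npy',d); return p,d
def cal(n):
    if n not in _c: _c[n]=r.get_calibration(n)
    return _c[n]
def w(n,row,col,d=None,z=None):
    c=cal(n); R=Rotation.from_euler('xyz',c['rotation']).as_matrix()
    v=R@np.array([(col-c['cx'])/c['fx'],-(row-c['cy'])/c['fy'],-1]);p=np.array(c['position'])
    if z is not None: d=(z-p[2])/v[2]
    return v*d+p
E
python3 - <<'E'
from h import *
np.set_printoptions(precision=4,suppress=True)
crops={'top':(165,245,235,330),'scene':(160,235,315,410)}
for n in crops:
    p=cv2.imread(f'pics/{n}1.png'); a,b,c,e=crops[n]; d=np.load(f'pics/{n}_d.npy')
    h=cv2.cvtColor(p,cv2.COLOR_BGR2HSV)
    m=np.zeros(h.shape[:2],bool); m[a:b,c:e]=1
    H,S,V=[h[...,i] for i in range(3)]
    red=m&((H<6)|(H>174))&(S>150)&(V>60); ora=m&(H>15)&(H<28)&(S>190)&(V>120)
    for k,mm,z in(('red',red,.147),('ora',ora,.096)):
        rr,cc=np.nonzero(mm); P=np.array([w(n,y,x,d[y,x]) for y,x in zip(rr,cc)])
        ok=(P[:,2]>.07)&(P[:,2]<.18);P=P[ok]; Q=np.array([w(n,y,x,z=z) for y,x in zip(rr[ok],cc[ok])])
        print(n,k,len(P),'med',np.median(P,0),'planez',Q.mean(0))
        if k=='ora': 
            rc=cv2.minAreaRect(Q[:,:2].astype(np.float32)*1000); print(rc, np.round(cv2.boxPoints(rc)).tolist())
    cv2.imwrite(f'pics/{n}_crop1.png',cv2.resize(p[a:b,c:e],None,fx=6,fy=6,interpolation=cv2.INTER_CUBIC))
    pts=np.array([w(n,y,x,d[y,x]) for y in range(a,b) for x in range(c,e)])
    q=pts[(pts[:,2]>.075)&(pts[:,2]<.105)]; print('boxtop',len(q),cv2.minAreaRect(q[:,:2].astype(np.float32)*1000))
print('pad top',w('top',216.2,293.2,z=.098),'pad scene net',w('scene',185.7,344.8,z=.098))
E
```

```text
top red 53 med [0.5448 0.2077 0.1564] planez [0.5465 0.2087 0.147 ]
top ora 883 med [0.5496 0.0892 0.0955] planez [0.5495 0.0907 0.096 ]
((549.2333374023438, 90.69145202636719), (87.64264678955078, 107.38768768310547), 79.92546844482422) [[489.0, 57.0], [594.0, 38.0], [610.0, 124.0], [504.0, 143.0]]
boxtop 2805 ((553.1858520507812, 141.3747100830078), (220.39599609375, 151.2834930419922), 80.35720825195312)
scene red 33 med [0.5534 0.2056 0.1571] planez [0.5472 0.2086 0.147 ]
scene ora 650 med [0.5521 0.0879 0.0972] planez [0.5501 0.0894 0.096 ]
((547.7781982421875, 89.94304656982422), (87.21001434326172, 97.36793518066406), 80.13850402832031) [[492.0, 55.0], [588.0, 39.0], [603.0, 125.0], [507.0, 141.0]]
boxtop 2266 ((553.3638305664062, 141.38902282714844), (220.20484924316406, 159.67477416992188), 80.40746307373047)
pad top [0.5102 0.0983 0.098 ] pad scene net [0.5162 0.0902 0.098 ]
```

```bash
ls pics
```

```text
scene1.png
scene_crop1.png
scene_d.npy
top1.png
top_crop1.png
top_d.npy
```

View pics/scene_crop1.png

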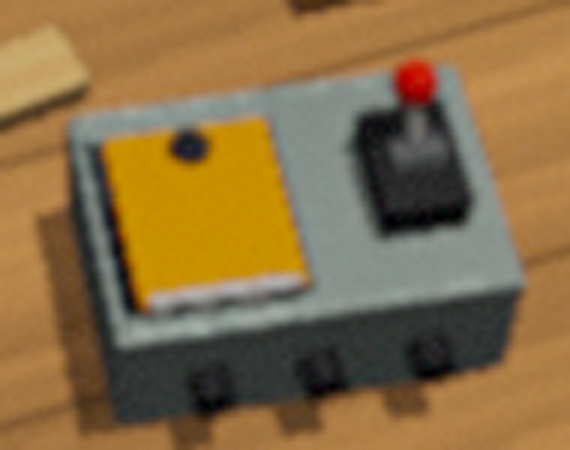

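```bash
python3 -m inch '[[0,0,2,0,0,0],[0,0,2,0,0,0],[0,0,2,0,0,0]]' 0 40; python3 -m inch '[[2.14,-3.21,0,0,0,0.0185],[2.14,-3.21,0,0,0,0.0185],[2.14,-3.21,0,0,0,0.0185],[2.14,-3.21,0,0,0,0.0185],[2.14,-3.21,0,0,0,0.0185],[2.14,-3.21,0,0,0,0.0185],[2.14,-3.21,0,0,0,0.0185],[2.14,-3.21,0,0,0,0.0185],[2.14,-3.21,0,0,0,0.0185],[2.14,-3.21,0,0,0,0.0185],[2.14,-3.21,0,0,0,0.0185],[2.14,-3.21,0,0,0,0.0185]]'; python3 -m inch '[[0,0,0,0,0,0],[0,0,0,0,0,0]]'
```

```text
time: 0.85
ee_pos: [0.2481, 0.6005, 0.2917]
tool_rot: [-3.141, -0.0, 2.75]
force: [-0.6, -0.0, 0.2]
finger_gap: 0.0516
time: 1.85
ee_pos: [0.5058, 0.2139, 0.2917]
tool_rot: [3.141, 0.001, 2.973]
force: [0.1, 0.4, 0.1]
finger_gap: -0.0001
time: 2.02
ee_pos: [0.5066, 0.2123, 0.2914]
tool_rot: [-3.141, 0.001, 2.965]
force: [0.1, 0.9, 0.2]
finger_gap: -0.0004
```

```bash
python3 -m inch '[[-0.2,0.3,-3,0,0,0.007],[0,0,-3,0,0,0],[0,0,-3,0,0,0],[0,0,-3,0,0,0],[0,0,-2.5,0,0,0],[0,0,-1.5,0,0,0],[0,0,0,0,0,0],[0,0,0,0,0,0]]'; python3 - <<'E'
from h import *
p,d=grab('top','top2.png'); cv2.imwrite('pics/top2c.png',cv2.resize(p[165:245,235:330,::-1],None,fx=6,fy=6,interpolation=cv2.INTER_CUBIC))
p,d=grab('scene','scene2.png'); cv2.imwrite('pics/scene2c.png',cv2.resize(p[150:235,315:410,::-1],None,fx=6,fy=6,interpolation=cv2.INTER_CUBIC))
E
```

```text
time: 2.68
ee_pos: [0.502, 0.2201, 0.131]
tool_rot: [3.142, -0.002, 2.981]
force: [-0.0, -0.0, 0.7]
finger_gap: 0.0
```

View pics/top2c.png

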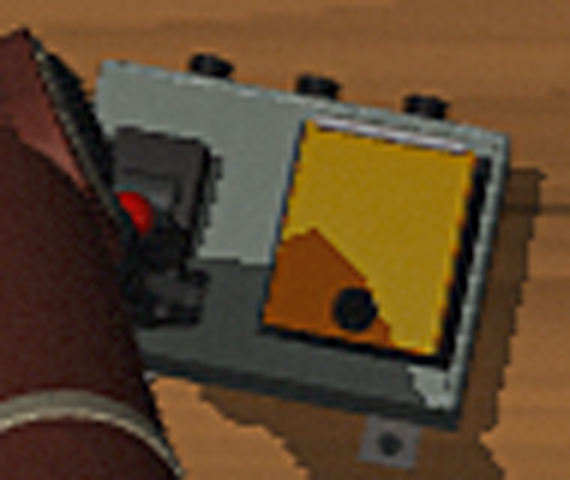

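View pics/scene2c.png

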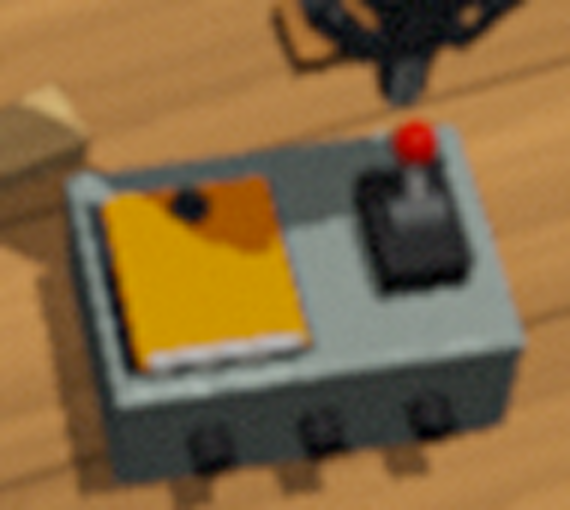

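```bash
python3 -m inch '[[1,-0.25,0,0,0,0],[1,-0.25,0,0,0,0],[0.7,-0.15,0,0,0,0],[0.7,-0.15,0,0,0,0],[0.7,-0.15,0,0,0,0],[0.7,-0.15,0,0,0,0],[0.4,-0.1,0,0,0,0],[0,0,0,0,0,0],[0,0,0,0,0,0]]'; python3 - <<'E'
from h import *
p,d=grab('scene','scene3.png'); cv2.imwrite('pics/scene3c.png',cv2.resize(p[150:235,315:410,::-1],None,fx=6,fy=6,interpolation=cv2.INTER_CUBIC))
E
```

```text
time: 3.53
ee_pos: [0.5558, 0.2059, 0.1311]
tool_rot: [-3.141, 0.001, 2.978]
force: [0.6, 0.0, 1.1]
finger_gap: -0.0003
```

View pics/scene3c.png

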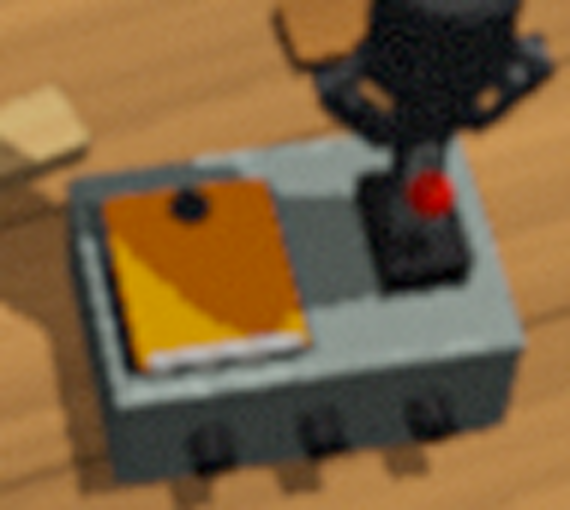

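```bash
python3 -m inch '[[0.4,-0.05,0,0,0,0],[0.3,-0.05,0,0,0,0],[0,0,0,0,0,0]]';python3 -m inch '[[0.3,-0.05,0,0,0,0],[0,0,0,0,0,0]]'; python3 - <<'E'
from h import *
np.set_printoptions(precision=4,suppress=True)
p,d=grab('scene','scene4.png'); cv2.imwrite('pics/scene4c.png',cv2.resize(p[150:235,315:410,::-1],None,fx=6,fy=6,interpolation=cv2.INTER_CUBIC))
h=cv2.cvtColor(p,cv2.COLOR_RGB2HSV);m=((h[...,0]<6)|(h[...,0]>174))&(h[...,1]>150)&(h[...,2]>60);m[:160]=0;m[235:]=0;m[:,:315]=0;m[:,410:]=0
rr,cc=np.nonzero(m);print(len(rr),w('scene',rr.mean(),cc.mean(),z=.147))
E
```

```text
time: 3.83
ee_pos: [0.5618, 0.2053, 0.1308]
tool_rot: [-3.141, -0.001, 2.979]
force: [-1.1, -0.2, -0.6]
finger_gap: 0.0001
time: 4.0
ee_pos: [0.5625, 0.2052, 0.1307]
tool_rot: [-3.14, -0.006, 2.98]
force: [-5.6, -0.9, 0.6]
finger_gap: 0.0001
53 [0.5866 0.2002 0.147 ]
```

View pics/scene4c.png

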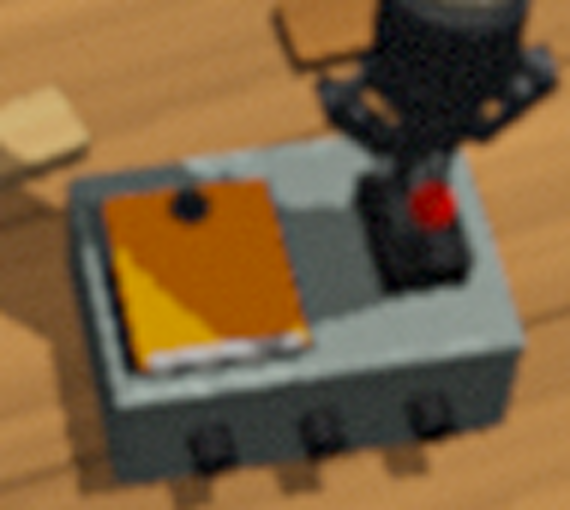

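```bash
python3 -m inch '[[-1.5,0.25,0,0,0,0],[-2,0.35,0,0,0,0],[-2,0.3,1,0,0,0],[0,0,2,0,0,0],[0,0,2,0,0,0],[0,-2.9,0,0,0,0],[0,-2.9,0,0,0,0],[0,-2.9,0,0,0,0],[0,-2.9,0,0,0,0],[0,0,0,0,0,0],[0,0,0,0,0,0]]'; python3 -m inch '[[0,0,0,0,0,0],[0,0,0,0,0,0]]';python3 - <<'E'
from h import *
np.set_printoptions(precision=4,suppress=True)
p,d=grab('scene','scene5.png'); cv2.imwrite('pics/scene5c.png',cv2.resize(p[150:235,315:410,::-1],None,fx=6,fy=6,interpolation=cv2.INTER_CUBIC))
h=cv2.cvtColor(p,cv2.COLOR_RGB2HSV);m=((h[...,0]<6)|(h[...,0]>174))&(h[...,1]>150)&(h[...,2]>60);m[:160]=0;m[235:]=0;m[:,:315]=0;m[:,410:]=0
rr,cc=np.nonzero(m);print(len(rr),w('scene',rr.mean(),cc.mean(),z=.147))
E
```

```text
time: 4.97
ee_pos: [0.5111, 0.0955, 0.1819]
tool_rot: [-3.141, 0.002, 2.974]
force: [-0.4, 0.5, -0.3]
finger_gap: 0.0001
time: 5.13
ee_pos: [0.5103, 0.0996, 0.1815]
tool_rot: [3.14, 0.001, 2.981]
force: [0.2, -0.1, 0.1]
finger_gap: 0.0003
57 [0.5846 0.1986 0.147 ]
```

View pics/scene5c.png

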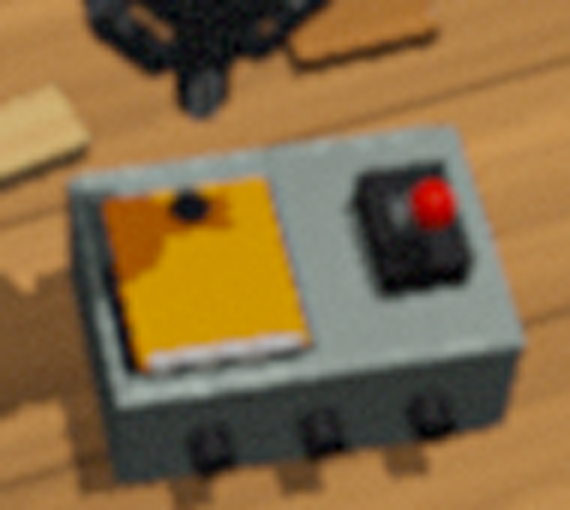

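```bash
python3 -m inch '[[0,-0.1,-2,0,0,0],[0,0,-2,0,0,0],[0,0,-2,0,0,0],[0,0,-1.2,0,0,0],[0,0,0,0,0,0],[0,0,0,0,0,0]]'; python3 - <<'E'
from h import *
p,d=grab('scene','scene6.png'); cv2.imwrite('pics/scene6c.png',cv2.resize(p[150:235,315:410,::-1],None,fx=6,fy=6,interpolation=cv2.INTER_CUBIC))
E
```

```text
time: 5.68
ee_pos: [0.5098, 0.0981, 0.1089]
tool_rot: [-3.142, -0.001, 2.981]
force: [0.1, -0.1, -0.3]
finger_gap: 0.0001
```

View pics/scene6c.png

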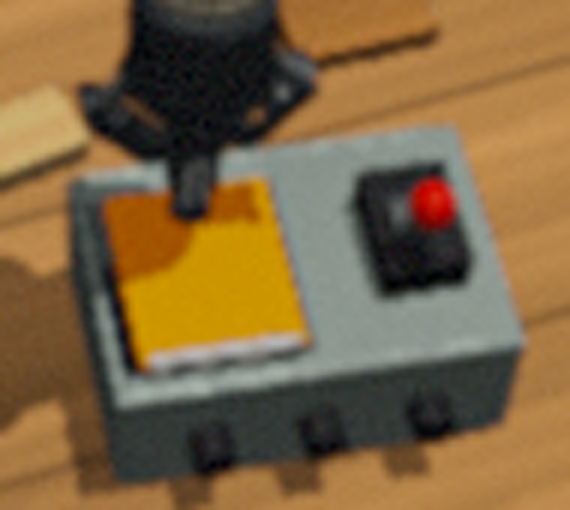

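Finger is right over the pad. Pressing in small steps.

```bash
python3 -m inch '[[0,0,-0.6,0,0,0],[0,0,-0.5,0,0,0],[0,0,-0.3,0,0,0],[0,0,0,0,0,0]]'; python3 -m inch '[[0,0,-0.2,0,0,0],[0,0,-0.1,0,0,0],[0,0,0,0,0,0],[0,0,0,0,0,0]]'
```

```text
time: 6.07
ee_pos: [0.5107, 0.0974, 0.0954]
tool_rot: [3.141, 0.001, 2.979]
force: [1.4, 0.6, 2.3]
finger_gap: -0.0003
time: 6.4
ee_pos: [0.5107, 0.0973, 0.0926]
tool_rot: [3.141, 0.002, 2.979]
force: [2.0, 2.2, 1.9]
finger_gap: -0.0001
```

```bash
python3 -m inch '[[0,0,-0.2,0,0,0],[0,0,-0.1,0,0,0],[0,0,0,0,0,0],[0,0,0,0,0,0]]'
```

```text
time: 6.73
ee_pos: [0.5109, 0.0973, 0.0904]
tool_rot: [3.141, 0.002, 2.979]
force: [0.9, 0.8, 7.9]
finger_gap: -0.0002
```

```bash
python3 -m inch '[[0,0,1.5,0,0,0],[0,0,3,0,0,0],[0,0,3.5,0,0,0],[0,0,3.5,0,0,0],[0,0,3.5,0,0,0],[0,0,3,0,0,0],[-2,0,1,0,0,0],[-3,0,0,0,0,0],[0,0,0,0,0,0],[0,0,0,0,0,0]]'; python3 -m inch '[[0,0,0,0,0,0],[0,0,0,0,0,0],[0,0,0,0,0,0],[0,0,0,0,0,0],[0,0,0,0,0,0],[0,0,0,0,0,0],[0,0,0,0,0,0],[0,0,0,0,0,0],[0,0,0,0,0,0],[0,0,0,0,0,0]]'; python3 - <<'E'
from h import *
p,d=grab('scene','scene7.png'); cv2.imwrite('pics/scene7c.png',cv2.resize(p[130:235,215:420,::-1],None,fx=3.8,fy=3.8,interpolation=cv2.INTER_CUBIC))
h=cv2.cvtColor(p,cv2.COLOR_RGB2HSV);H,S,V=[h[...,i] for i in range(3)]
m=(H>15)&(H<28)&(S>190)&(V>120);m[:150]=0;m[235:]=0;m[:,:315]=0;m[:,410:]=0
P=np.array([w('scene',y,x,d[y,x]) for y,x in zip(*np.nonzero(m))]);P=P[P[:,2]>.08]
A=np.c_[P[:,:2],np.ones(len(P))];k=np.linalg.lstsq(A,P[:,2],rcond=None)[0];print('hatch angle',np.arctan(np.hypot(*k[:2])),len(P),P[:,2].max())
E
```

```text
time: 7.57
ee_pos: [0.4576, 0.0965, 0.2787]
tool_rot: [-3.14, -0.003, 2.979]
force: [0.5, 0.3, 0.5]
finger_gap: 0.0004
time: 8.4
ee_pos: [0.46, 0.097, 0.2793]
tool_rot: [-3.142, 0.0, 2.979]
force: [-0.5, -0.6, -0.9]
finger_gap: 0.0002
hatch angle 0.5568333585652201 865 1.3709422089840508
```

View pics/scene7c.png

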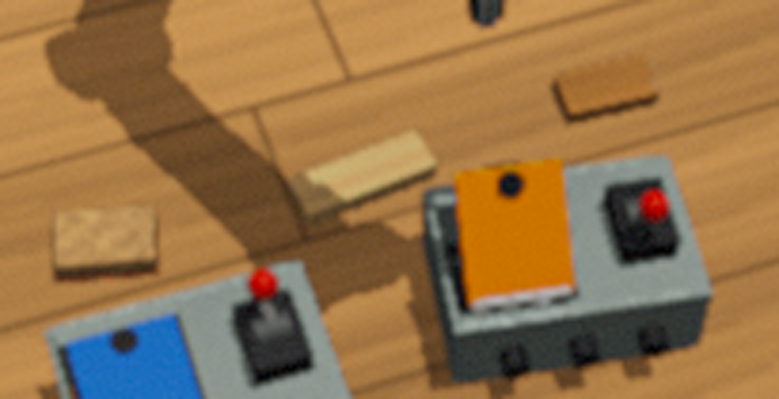

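```bash
cat > a.py <<'E'
from h import *
import sys
p,d=grab('scene',sys.argv[1])
h=cv2.cvtColor(p,cv2.COLOR_RGB2HSV);H,S,V=[h[...,i] for i in range(3)]
m=(H>12)&(H<28)&(S>190)&(V>120)&(d>0);m[:150]=0;m[235:]=0;m[:,:315]=0;m[:,410:]=0
P=np.array([w('scene',y,x,d[y,x]) for y,x in zip(*np.nonzero(m))]);P=P[(P[:,2]>.08)&(P[:,2]<.25)]
for i in range(6):
    A=np.c_[P[:,:2],np.ones(len(P))];k=np.linalg.lstsq(A,P[:,2],rcond=None)[0];e=abs(A@k-P[:,2]);P=P[e<max(.004,2*e.std())]
print('hatch angle',np.arctan(np.hypot(*k[:2])),len(P),P[:,2].min(),P[:,2].max())
E
python3 a.py s8.png; python3 -m inch '[[0,0,0,0,0,0],[0,0,0,0,0,0],[0,0,0,0,0,0],[0,0,0,0,0,0],[0,0,0,0,0,0],[0,0,0,0,0,0],[0,0,0,0,0,0],[0,0,0,0,0,0],[0,0,0,0,0,0],[0,0,0,0,0,0]]'; python3 a.py s9.png
```

```text
hatch angle 0.798121702591291 529 0.09976507183993988 0.17761312393154305
time: 9.33
ee_pos: [0.46, 0.097, 0.2793]
tool_rot: [-3.142, -0.0, 2.979]
force: [0.4, -0.4, 0.5]
finger_gap: -0.0001
hatch angle 0.7908981929969514 514 0.09975043786282245 0.1774333387742637
```

Hatch stands at about 0.8 rad and is stable, and the robot is clear. Handing in.

```bash
python3 -c "
from cell import r
print(r.sign_off())"
```

```text
the job is handed in; nothing more can be done
None
```

I switched the orange box off and popped its hatch open, then handed the job in. The hand-in gives no verdict, so what follows is from my own checks.

- **Lever:** I pushed it from the near side with closed fingers until it met the stop (about 6 N). After I backed off, the camera put the knob at about (0.585, 0.199) m. The expected end position was (0.585, 0.202) m. It still showed fully over in the picture taken after the hatch opened.
- **Hatch:** I pressed once at the pad, about 7.6 mm down to the firm stop (about 8 N), then lifted straight up and backed away. Depth fits gave 0.80 rad, then 0.79 rad about a second later, so it stays open at its stop.
- **Failed check:** my first depth fit gave 0.56 rad because pixels with no depth reading were included. I dropped those pixels and refitted, which gave the figures above.
- **Rest of the bench:** the arm ended clear at 0.28 m height. It never went near the blue box, and I touched nothing else. I checked the blue box and loose items only by eye in the pictures, not by measurement.

The clock read about 9.4 s of the 38 s allowed at hand-in.

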